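# Fetch the brass bell from behind the other souvenirs

## Task

A customer wants the brass bell that is hemmed in on the display board: first clear the puffin, the harp opener and the lighthouse out of the way, standing them upright in the wooden side tray, and only then fetch the bell and stand it in the middle of the slate coaster. When the bell is on the coaster, put the three others back upright, each on the very pad it came from and turned square to the board as it was. Knock nothing over, and leave the shamrock magnet, the mug and the jar where they are.

Things in the scene. Friction and masses are not known exactly. Their poses are not given: they have to be found in the camera images.
- bell_centre (a point): Brass ship's bell miniature standing on its mouth, 52 mm high, about 0.2 kg, at the rear middle of the board; this point is on its axis 26 mm above its underside. Lip 52 mm across to 4 mm high; waist 41 to 40 mm across from 9 to 38 mm high (grip there, fingertips 11 to 15 mm above its underside); small loop on top. No room for a gripper until the three taller things are gone.
- puffin_centre (a point): Carved wooden puffin, upright, 104 mm high, 0.12 kg; this point is on its axis half-way up. Round foot 48 mm across; body to 44 mm; neck 30 mm across at 62 mm high; head a round cylinder 36 mm across from 69 to 93 mm high (grip there, closing along its y). Beak at 74 to 88 mm high reaches 33 mm from the axis along its -x. At the start its x is parallel to the board's x.
- harp_centre (a point): Steel harp-shaped bottle opener upright in a dark wooden foot, 108 mm high, 0.2 kg; this point is on its axis half-way up. Foot 44 (x) by 46 (y) by 18 mm high; above it the harp is an upright plate 12 mm thick along its x and 44 mm wide along its y, to the top: pinch it high up. At the start its x is parallel to the board's x.
- lighthouse_centre (a point): White ceramic lighthouse miniature, 108 mm high; this point is on its axis half-way up (54 mm). Round foot 48 mm across and 10 mm high; round, nearly straight tower 39 to 38 mm across from 10 to 82 mm high (grip the upper tower); lantern 24 mm and cap 28 mm across above it. About 0.18 kg.
- board: Fixed wooden display board, 170 (x) by 200 (y) by 12 mm thick; origin at the centre of its underside, x away from the robot. On it four flat 52 mm square grey felt pads centred at x, y (mm): (-30, 0) front, (30, 62) left, (30, -62) right, (36, 0) the bell's. Puffin, harp and lighthouse start on the first three, in an order that changes: remember which stood where.
- tray: Fixed low open wooden tray, the side area: 280 (x) by 120 (y) by 22 mm high outside, walls and floor 6 mm thick; origin at the centre of its underside, x along its length. Empty at the start; it may be on either side of the board. The three things fit in it in a row along x, e.g. 85 mm apart.
- coaster: Fixed round dark slate coaster with a carved knot, 104 mm across, 8 mm thick; origin at the centre of its underside. It is on the side of the board away from the tray.
- shamrock: Bystander: flat green tin shamrock magnet, about 50 mm across and 6 mm high, lying on the tiles between robot and board; origin at its underside.
- mug: Bystander: blue ceramic mug, 80 mm across and 90 mm high, standing beyond the board; origin at the centre of its underside.
- jar: Bystander: amber glass jar with a wooden cap, 66 mm across and 95 mm high, standing beyond the board; origin at the centre of its underside.

How it is judged:
On the way, in this order (a step that is already met when the one before it is completed fails the run):
1. The puffin, the harp and the lighthouse all stand upright in the tray, the bell not yet moved (x of puffin_centre in the frame of tray between -0.125 and 0.125 m and y of puffin_centre in the frame of tray between -0.05 and 0.05 m and z of puffin_centre in the frame of tray below 0.07 m and angle between each of puffin_centre, harp_centre, lighthouse_centre's own z axis and vertical below 0.2 rad and x of harp_centre in the frame of tray between -0.125 and 0.125 m and y of harp_centre in the frame of tray between -0.05 and 0.05 m and z of each of harp_centre, lighthouse_centre in the frame of tray below 0.072 m and x of lighthouse_centre in the frame of tray between -0.125 and 0.125 m and y of lighthouse_centre in the frame of tray between -0.05 and 0.05 m and distance of bell_centre from where it was at the start of the episode below 0.015 m), for 0.2 s.
2. The bell stands in the middle of the coaster while the three others are still in the tray (x of puffin_centre in the frame of tray between -0.125 and 0.125 m and y of puffin_centre in the frame of tray between -0.05 and 0.05 m and z of puffin_centre in the frame of tray below 0.07 m and angle between each of puffin_centre, harp_centre, lighthouse_centre's own z axis and vertical below 0.2 rad and x of harp_centre in the frame of tray between -0.125 and 0.125 m and y of harp_centre in the frame of tray between -0.05 and 0.05 m and z of each of harp_centre, lighthouse_centre in the frame of tray below 0.072 m and x of lighthouse_centre in the frame of tray between -0.125 and 0.125 m and y of lighthouse_centre in the frame of tray between -0.05 and 0.05 m and horizontal distance between bell_centre and coaster below 0.015 m and angle between bell_centre's own z axis and vertical below 0.15 rad and z of bell_centre in the frame of coaster between 0.028 and 0.042 m), for 0.2 s.
At the end, for the whole second after the job is handed in: The bell stands upright on the slate coaster, within 15 mm of its centre; the puffin, harp and lighthouse each stand upright within 15 mm of where they stood at the start, puffin and harp square to the board within 0.35 rad (either way round) (horizontal distance between bell_centre and coaster below 0.015 m and angle between each of bell_centre, puffin_centre, harp_centre, lighthouse_centre's own z axis and vertical below 0.15 rad and z of bell_centre in the frame of coaster between 0.028 and 0.042 m and distance of each of puffin_centre, harp_centre, lighthouse_centre from where it was at the start of the episode below 0.015 m and angle between the x axis of each of puffin_centre, harp_centre and the x axis of board, either way round below 0.35 rad); the robot touches nothing.
It fails at once if One of the souvenirs is knocked over (angle between any of puffin_centre, harp_centre, lighthouse_centre, bell_centre's own z axis and vertical above 0.8 rad).
It fails at once if The shamrock, mug or jar is disturbed (moved more than 20 mm) (distance of any of shamrock, mug, jar from where it was at the start of the episode above 0.02 m).
It also fails if it takes over 141 s, if anything falls off the work surface, if the arm or the gripper's body presses on something with over 40 N, if the wrist force passes 120 N, or if a joint passes its speed limit or range.

## Robot

A 6-joint arm with a two-finger parallel gripper is mounted at the origin on the work surface. World frame = base frame: x ahead of the robot, y to its left, z up, the work surface at z = 0. Lengths are in m, angles in rad, forces in N, time in s.
With the tool pointing down it reaches from about 0.35 to 0.975 m from the base axis. Payload 4.9 kg.
Tool frame: the origin (TCP) lies at the very end of the fingers, on their centre line; the grasp point (between the pads) lies 19 mm behind it; z points along the fingers, y is the line along which they close (so a half turn about z gives the same grasp; the last joint's range is limited). The gripper opens to 85 mm and grips with 20 to 120 N. Pads are 22 mm wide; open, the fingers measure 114 mm over their backs; the gripper's body (76 mm by 85 mm) begins 54 mm behind the grasp point. The pads swing forward as they close: fully open they stand 13 mm farther back than shut.
Start: joints at [1.127, 0.053, 1.613, -0, 1.476, -0.119], TCP at [0.199, 0.592, 0.231] pointing down, gripper open.
Joint ranges: [-3.01, 3.01], [-1.01, 2.22], [0.06, 2.58], [-1.02, 4.17], [0.09, 2.62], [-3.14, 3.14]. Speed limits (rad/s): [2.57, 2.57, 3.14, 3.14, 3.14, 3.14].

## Interface

Orientations are given as a rotation vector (axis times angle).
In Python, from station import ctrl, imaging gives the robot as it stands.
- The arm moves only by the tool play_rows, never from a script. Its argument "series" is a list of rows, each a list of 3 entries, a list of its own where there are three numbers: the opening, from 0 (shut) to 1 (fully open), then the shift along the tool's x, y, z each as a share of 0.05 m, from -1 to 1, then the turn, a rotation vector about the tool's x, y, z each as a share of 8 degrees, from -1 to 1. In form: [[grip, [dx, dy, dz], [ax, ay, az]], ...]. A call has 1 to 8 rows; each row shifts and turns the commanded pose from where the row before left it, along the tool's axes as they then stand; what a row does not reach is not made up. A row lasts 1/8 s, in which the tool goes at most 62.5 mm and 10.7 degrees, less where a joint would pass 70% of its speed; a pose out of reach is approached as far as the arm can. A call with a number of a shift or a turn outside -1 to 1 is refused whole. A call with a gripper value outside its range is refused whole. The fingers move at their own pace and stop on an object; "force" is the grip in N (left out, the last holds). Time passes only in rows, so rows that do not move let the fingers close. It gives the time, the measured TCP pose, the force, the opening and the grip force at its end, in the units of the state.
- ctrl.get_obs(): the state, without advancing time (a new reading comes with each control period).
- imaging.get_image(name): name is "side" or "top"; returns a dict with "color" (420x560x3 uint8, blue, green, red), "fx", "fy", "cx", "cy" (pixels), "extrinsics" (4x4, takes a point from world to camera coordinates). Camera axes: x right, y down, z forward; pixel columns grow to the right and rows downward; lengths in m; the calibration is good to about 2 mm. A picture is of the moment at which its call begins. There is no depth.
- ctrl.finish_job(): hands the job in; it is judged then, once.
The state is a dict: "t": time; "q": joint angles; "dq": joint speeds; "effort": joint torques, N m; "tool_pos": TCP position; "tool_rot": TCP orientation; "contact_force": force on the tool from outside, world axes, zero at the start; "wrist_torque": the same for the moment, N m; "opening": finger opening in m; "grip_force": force on a finger pad.
Only numpy, scipy, OpenCV 4.12 (cv2) and the standard library are available. Lean on these libraries where they do the work, as an engineer would, in place of code of your own. Each camera call takes 0.05 s, during which the arm holds its last target. There are 200 camera calls.

## Working session

There is one attempt and no reset: what is moved stays moved. The work goes in short steps, Python scripts to look and compute and a tool call to move; the robot and the scene stay as the last step left them, time stands still between calls to the robot, and variables do not carry over. Pictures are saved under pics/ and viewed, at most 14 in all, crops included, and the job is handed in when it is done.

Besides the shell and the picture viewer there is one more tool, called after "Emit:" by a JSON object that holds its "api" and its "payload". play_rows: Moves the arm, as the interface text tells. Shift numbers are shares of 0.05 m and turn numbers shares of 8 degrees, none past 1 either way. Its arguments: {"type":"object","properties":{"series":{"type":"array"},"force":{"type":"number"}},"required":["series"]}

```bash
ls; mkdir -p pics; python3 - <<'E'
from station import ctrl, imaging
import cv2
for n in("top","side"):
    d=imaging.get_image(n); cv2.imwrite(f"pics/{n}0.png",d["color"]); print(n,d["fx"],d["fy"],d["cx"],d["cy"],d["extrinsics"].tolist() if hasattr(d["extrinsics"],'tolist') else d["extrinsics"])
o=ctrl.get_obs();print(o)
E
```

```text
pics
top 517.8497910212559 517.8497910212559 283.79999979522495 216.63693941659304 [[-0.012468063008093118, -0.9997677426660784, -0.017578627056743734, 0.00859062427167241], [-0.9859842975745501, 0.015217409191096189, -0.16614269587896857, 0.5670419078465607], [0.16637160918031335, 0.015260772650315026, -0.9859450271069213, 0.9424964770662894], [0.0, 0.0, 0.0, 1.0]]
side 456.6426096762022 456.6426096762022 281.56576734595706 204.57655188421546 [[0.9539645882659991, -0.2997156631690485, -0.011049234616960312, -0.537519935739843], [-0.23325571939528583, -0.7182635883083431, -0.6555068169590692, 0.1893411509905839], [0.18852939745268082, 0.6279075879152605, -0.755108420913559, 0.9917832241035885], [0.0, 0.0, 0.0, 1.0]]
{'t': 0.1, 'q': array([ 1.12699950e+00,  5.32961506e-02,  1.61413883e+00, -1.54388813e-05,
        1.47601437e+00, -1.18996610e-01]), 'dq': array([-3.45286859e-05, -1.84974842e-03, -4.19032466e-03, -4.40373514e-04,
        4.64726313e-04,  1.51991066e-03]), 'effort': array([ 2.47258968e-04, -3.94899273e+01, -3.71363997e+01, -7.02999660e-05,
        3.84012747e-03,  2.59977605e-05]), 'tool_pos': array([0.19920908, 0.5918114 , 0.23019334]), 'tool_rot': array([-5.07871837e-01, -3.09976065e+00,  2.80804857e-03]), 'contact_force': array([0.42253061, 0.31611183, 0.05137458]), 'wrist_torque': array([0.02179328, 0.00185223, 0.02917256]), 'grip_force': 0.0, 'opening': 0.08542110983403836}
```

View pics/top0.png

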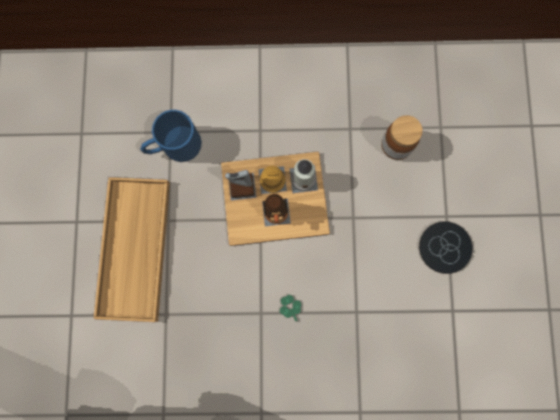

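View pics/side0.png

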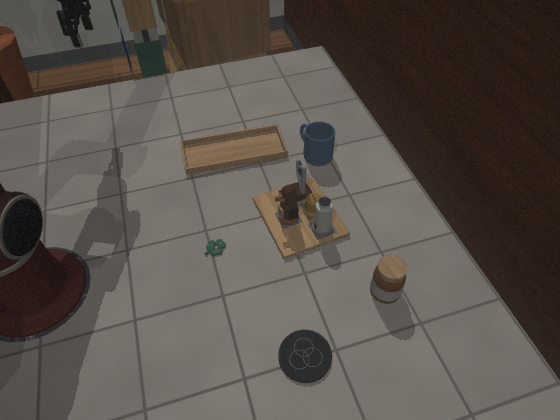

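The top view shows the puffin in front at about (275,207), the harp left at (240,183), the lighthouse right at (305,173) and the bell at (272,178). The tray is on the left (+y) and the coaster on the right at (446,247). I'll zoom in for corners.

```bash
python3 - <<'E'
import cv2,numpy as np
a=cv2.imread("pics/top0.png");b=cv2.imread("pics/side0.png")
def crop(im,x,y,w,h,s):
    c=cv2.resize(im[y:y+h,x:x+w],None,fx=s,fy=s,interpolation=cv2.INTER_CUBIC)
    for i in range(0,w,10):
        cv2.line(c,(i*s,0),(i*s,8 if i%50 else 20),(0,0,255),1)
        if i%20==0: cv2.putText(c,str(x+i),(i*s,20),0,.35,(0,0,255))
    for i in range(0,h,10):
        cv2.line(c,(0,i*s),(8,i*s),(0,0,255),1)
        if i%20==0: cv2.putText(c,str(y+i),(8,i*s+4),0,.35,(0,0,255))
    return c
cv2.imwrite("pics/topb.png",crop(a,210,140,130,115,5)); cv2.imwrite("pics/sideb.png",np.clip(crop(b,245,150,115,110,5)*1.5,0,255).astype(np.uint8))
E
```

```text
(no output)
```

View pics/topb.png

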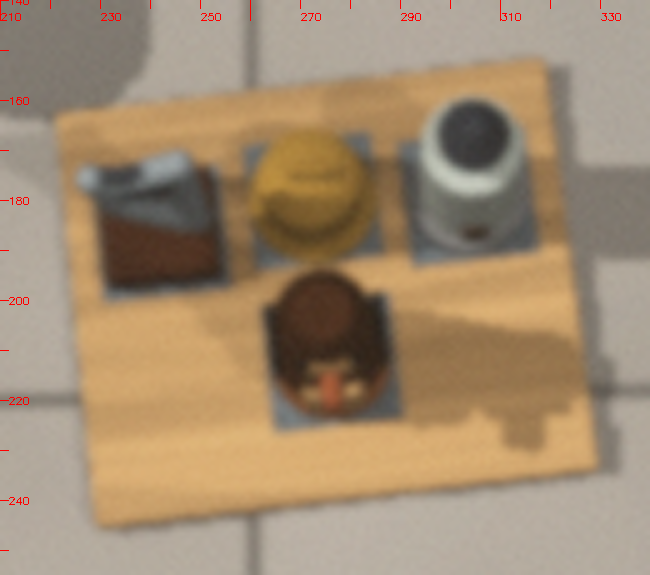

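View pics/sideb.png

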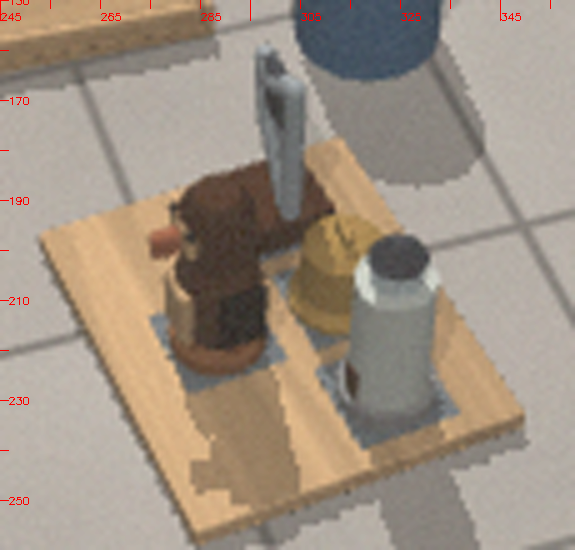

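The crops give board-top corners in the top image at (221,163.5), (319,152), (329,234) and (229.5,245), and in the side image at (253.5,197), (312,178), (349.5,233.5) and (284,258).

```bash
cat > geo.py <<'E'
import numpy as np
from scipy.optimize import least_squares
C={"top":(517.85,283.8,216.637,np.array([[-0.012468063008093118,-0.9997677426660784,-0.017578627056743734,0.00859062427167241],[-0.9859842975745501,0.015217409191096189,-0.16614269587896857,0.5670419078465607],[0.16637160918031335,0.015260772650315026,-0.9859450271069213,0.9424964770662894]])),
"side":(456.643,281.566,204.577,np.array([[0.9539645882659991,-0.2997156631690485,-0.011049234616960312,-0.537519935739843],[-0.23325571939528583,-0.7182635883083431,-0.6555068169590692,0.1893411509905839],[0.18852939745268082,0.6279075879152605,-0.755108420913559,0.9917832241035885]]))}
def proj(n,P):
    f,cx,cy,E=C[n]; p=E[:,:3]@np.asarray(P)+E[:,3]; return np.array([cx+f*p[0]/p[2],cy+f*p[1]/p[2]])
def ray(n,u,v,z):
    f,cx,cy,E=C[n]; R,t=E[:,:3],E[:,3]; o=-R.T@t; d=R.T@np.array([(u-cx)/f,(v-cy)/f,1]); return (o+d*(z-o[2])/d[2])[:2]
def rect(hx,hy,z,pts,x0):
    # pts: list (cam,sx,sy,u,v)
    def r(p):
        c,s=np.cos(p[2]),np.sin(p[2]); o=[]
        for n,sx,sy,u,v in pts:
            X,Y=sx*hx,sy*hy; o+=list(proj(n,[p[0]+c*X-s*Y,p[1]+s*X+c*Y,z])-[u,v])
        return np.array(o)
    q=least_squares(r,x0); return q.x,q.fun.round(1)
def loc(p,x,y):
    c,s=np.cos(p[2]),np.sin(p[2]); return np.array([p[0]+c*x-s*y,p[1]+s*x+c*y])
E
python3 - <<'E'
from geo import *
np.set_printoptions(precision=4,suppress=True)
T=[("top",1,1,221,163.5),("top",1,-1,319,152),("top",-1,-1,329,234),("top",-1,1,229.5,245)]
S=[("side",-1,1,253.5,197),("side",1,1,312.5,178),("side",1,-1,349.5,233.5),("side",-1,-1,284,258)]
for P in (T,S,T+S):
    b,f=rect(.085,.1,.012,P,[.6,0,0]);print("board",b,f)
for n,l in dict(front=(-.03,0),left=(.03,.062),right=(.03,-.062),bell=(.036,0)).items(): print(n,loc(b,*l))
tr,f=rect(.14,.06,.022,[("top",1,1,111,178),("top",1,-1,168,180),("top",-1,-1,156,320),("top",-1,1,96,318)],[.5,.3,0]);print("tray",tr,f)
for x in(-.085,0,.085):print(loc(tr,x,0))
print("coaster",ray("top",446,247,.008),ray("side",305.5,355,.008))
print("mug",ray("top",174,130,.09),"jar",ray("top",404,127,.095),ray("side",392,267,.095))
print("lh top",ray("top",303.5,166.5,.12),ray("side",324.5,201,.12))
print("puf top",ray("top",273,202,.116))
print("harp top",ray("top",237,173.5,.12),"bell",ray("top",272,176,.06), "sham",ray("top",290,306,.006))
print("harp ends",ray("top",226,175.5,.12),ray("top",247.5,172,.12))
from scipy.spatial.transform import Rotation as R
print(R.from_rotvec([-5.07871837e-01,-3.09976065,.0028]).as_matrix())
E
```

```text
board [0.611  0.0192 0.1001] [-0.2 -0.8  0.1 -0.5  0.8  0.3 -0.7  0.9]
board [0.6152 0.0184 0.0997] [-1.2  0.2  0.7 -0.3  0.8  0.1 -0.3 -0.2]
board [0.6127 0.0188 0.1004] [ 0.  -1.6  0.3 -1.4  1.  -0.6 -0.5  0.  -2.2  0.3 -0.3 -0.2 -0.2  0.2
 -1.3 -0.1]
front [0.5829 0.0158]
left [0.6363 0.0835]
right [ 0.6488 -0.0399]
bell [0.6485 0.0224]
tray [ 0.5153  0.2966 -0.0579] [-1.3 -1.7  1.3 -1.3  1.2  1.8 -1.1  0.8]
[0.4304 0.3015]
[0.5153 0.2966]
[0.6001 0.2916]
coaster [ 0.5086 -0.3157] [ 0.5129 -0.3158]
mug [0.7291 0.2054] jar [ 0.7252 -0.2264] [ 0.7229 -0.2313]
lh top [ 0.6457 -0.037 ] [ 0.6485 -0.0457]
puf top [0.5824 0.0186]
harp top [0.6348 0.0827] bell [0.6442 0.0221] sham [ 0.3985 -0.0085]
harp ends [0.6315 0.1025] [0.6373 0.0638]
[[-0.9477  0.3191 -0.0008]
 [ 0.3191  0.9477 -0.0017]
 [ 0.0002 -0.0018 -1.    ]]
```

```bash
cat > plan.py <<'E'
# usage: plan.py x y z yaw_deg(tool x) -> rows in tool axes (shares)
import sys,json
import numpy as np
from scipy.spatial.transform import Rotation as R
from station import ctrl
o=ctrl.get_obs(); p=np.array(o["tool_pos"]); M=R.from_rotvec(o["tool_rot"]).as_matrix()
yaw=np.degrees(np.arctan2(M[1,0],M[0,0]))
x,y,z,t=map(float,sys.argv[1:5]); d=np.array([x,y,z])-p; dy=(t-yaw+180)%360-180
n=max(1,int(np.ceil(max(np.linalg.norm(d)/.052,abs(dy)/7.9))))
rows=[]
for i in range(n):
    a=np.radians(yaw+dy*i/n); X=np.array([np.cos(a),np.sin(a),0]);Y=np.array([np.sin(a),-np.cos(a),0])*-1 if 0 else np.cross([0,0,-1],X)
    s=d/n/.05; rows.append([[round(float(v),2)+0. for v in (s@X,s@Y,-s[2])],[0,0,round(-dy/n/8,2)]])
print("t",round(o["t"],2),"pos",p.round(4),"yaw",round(yaw,2),"tilt",M[2,:2].round(4),"open",round(o["opening"],4),"grip",round(o["grip_force"],1),"n",n)
for r in rows: print(json.dumps(r))
E
python3 plan.py .585 .017 .2 185.73
```

```text
t 0.1 pos [0.1992 0.5918 0.2302] yaw 161.39 tilt [ 0.0002 -0.0018] open 0.0854 grip 0.0 n 14
[[-0.78, -0.6, 0.04], [0, 0, -0.22]]
[[-0.77, -0.63, 0.04], [0, 0, -0.22]]
[[-0.75, -0.65, 0.04], [0, 0, -0.22]]
[[-0.73, -0.67, 0.04], [0, 0, -0.22]]
[[-0.71, -0.69, 0.04], [0, 0, -0.22]]
[[-0.68, -0.71, 0.04], [0, 0, -0.22]]
[[-0.66, -0.73, 0.04], [0, 0, -0.22]]
[[-0.64, -0.75, 0.04], [0, 0, -0.22]]
[[-0.62, -0.77, 0.04], [0, 0, -0.22]]
[[-0.59, -0.79, 0.04], [0, 0, -0.22]]
[[-0.57, -0.81, 0.04], [0, 0, -0.22]]
[[-0.54, -0.83, 0.04], [0, 0, -0.22]]
[[-0.52, -0.84, 0.04], [0, 0, -0.22]]
[[-0.49, -0.86, 0.04], [0, 0, -0.22]]
```

Emit:
{"api": "play_rows", "payload": {"series": [[1,[-0.78,-0.6,0.04],[0,0,-0.22]],[1,[-0.77,-0.63,0.04],[0,0,-0.22]],[1,[-0.75,-0.65,0.04],[0,0,-0.22]],[1,[-0.73,-0.67,0.04],[0,0,-0.22]],[1,[-0.71,-0.69,0.04],[0,0,-0.22]],[1,[-0.68,-0.71,0.04],[0,0,-0.22]],[1,[-0.66,-0.73,0.04],[0,0,-0.22]],[1,[-0.64,-0.75,0.04],[0,0,-0.22]]], "force": 50}}

```text
t: 1.1
tool_pos: [0.4211, 0.2632, 0.2148]
tool_rot: [-0.122, -3.139, 0.0]
contact_force: [0.9, 0.7, 0.3]
opening: 0.0857
grip_force: 0.0
```

Emit:
{"api": "play_rows", "payload": {"series": [[1,[-0.62,-0.77,0.04],[0,0,-0.22]],[1,[-0.59,-0.79,0.04],[0,0,-0.22]],[1,[-0.57,-0.81,0.04],[0,0,-0.22]],[1,[-0.54,-0.83,0.04],[0,0,-0.22]],[1,[-0.52,-0.84,0.04],[0,0,-0.22]],[1,[-0.49,-0.86,0.04],[0,0,-0.22]],[1,[0,0,0],[0,0,0]]]}}

```text
t: 1.98
tool_pos: [0.5875, 0.0165, 0.2023]
tool_rot: [0.159, -3.136, 0.0]
contact_force: [-0.1, 0.1, -0.7]
opening: 0.0852
grip_force: 0.0
```

```bash
python3 plan.py .584 .017 .074 185.73; python3 - <<'E'
from station import imaging
import cv2,numpy as np
b=imaging.get_image("side")["color"][60:280,180:400]
cv2.imwrite("pics/s1.png",np.clip(cv2.resize(b,None,fx=2.7,fy=2.7,interpolation=2)*1.5,0,255).astype(np.uint8))
E
```

```text
t 1.98 pos [0.5875 0.0165 0.2023] yaw -174.2 tilt [ 0.0015 -0.0001] open 0.0852 grip 0.0 n 3
[[0.02, 0.01, 0.86], [0, 0, 0.0]]
[[0.02, 0.01, 0.86], [0, 0, 0.0]]
[[0.02, 0.01, 0.86], [0, 0, 0.0]]
```

View pics/s1.png

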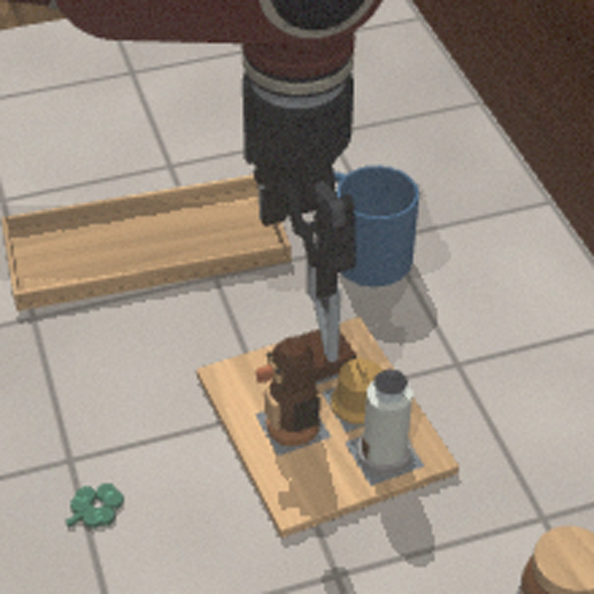

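The gripper hangs open above the puffin (crop 295,390) with nothing touched. I'll descend and grip.

Emit:
{"api": "play_rows", "payload": {"series": [[1,[0.02,0,0.86],[0,0,0]],[1,[0.02,0,0.86],[0,0,0]],[1,[0.02,0,0.84],[0,0,0]],[1,[0,0,0],[0,0,0]]]}}

```text
t: 2.52
tool_pos: [0.5797, 0.0202, 0.071]
tool_rot: [0.167, -3.128, -0.003]
contact_force: [-0.1, 0.7, -0.2]
opening: 0.0849
grip_force: 0.0
```

Emit:
{"api": "play_rows", "payload": {"series": [[0,[0,0,0],[0,0,0]],[0,[0,0,0],[0,0,0]],[0,[0,0,0],[0,0,0]],[0,[0,0,0],[0,0,0]],[0,[0,0,0],[0,0,0]],[0,[0,0,0],[0,0,0]],[0,[0,0,0],[0,0,0]]]}}

```text
t: 3.4
tool_pos: [0.5855, 0.0185, 0.0778]
tool_rot: [-0.165, 3.133, -0.001]
contact_force: [0.0, -0.5, 6.4]
opening: 0.0343
grip_force: 49.7
```

```bash
python3 plan.py .584 .017 .074 185.73|head -1; python3 - <<'E'
from station import imaging
import cv2,numpy as np
b=imaging.get_image("side")["color"][130:280,220:370]
cv2.imwrite("pics/s2.png",np.clip(cv2.resize(b,None,fx=4,fy=4,interpolation=2)*1.5,0,255).astype(np.uint8))
E
```

```text
t 3.4 pos [0.5855 0.0185 0.0778] yaw -173.98 tilt [-0.0037 -0.0006] open 0.0343 grip 49.7 n 1
```

View pics/s2.png

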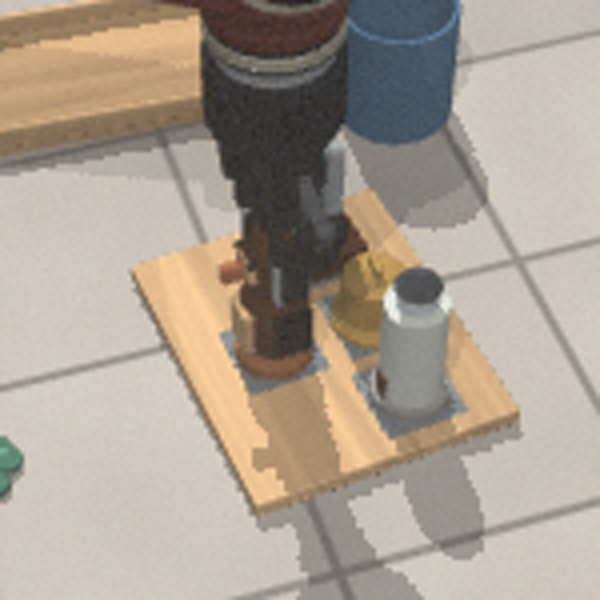

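Emit:
{"api": "play_rows", "payload": {"series": [[0,[0,0,-0.6],[0,0,0]],[0,[0,0,-0.8],[0,0,0]],[0,[0,0,-0.6],[0,0,0]],[0,[0.37,0.85,0],[0,0,0]],[0,[0.37,0.85,0],[0,0,0]],[0,[0.37,0.85,0],[0,0,0]],[0,[0.37,0.85,0],[0,0,0]],[0,[0.37,0.85,0],[0,0,0]]]}}

```text
t: 4.45
tool_pos: [0.4685, 0.2214, 0.1753]
tool_rot: [0.165, -3.137, -0.0]
contact_force: [0.6, 0.1, -1.5]
opening: 0.0346
grip_force: 50.3
```

Emit:
{"api": "play_rows", "payload": {"series": [[0,[0.37,0.85,0],[0,0,0]],[0,[0.37,0.85,0],[0,0,0]],[0,[0,0,0],[0,0,0]],[0,[0,0,0],[0,0,0]]]}}

```text
t: 4.95
tool_pos: [0.4238, 0.3006, 0.1752]
tool_rot: [0.166, -3.137, 0.001]
contact_force: [0.2, -0.6, -2.3]
opening: 0.0348
grip_force: 50.5
```

```bash
python3 plan.py .4255 .3018 .074 186; python3 - <<'E'
from station import imaging
import cv2,numpy as np
b=imaging.get_image("top")["color"][110:340,60:340]
cv2.imwrite("pics/t2.png",np.clip(cv2.resize(b,None,fx=2.5,fy=2.5,interpolation=2)*1.,0,255).astype(np.uint8))
E
```

```text
t 4.95 pos [0.4238 0.3006 0.1752] yaw -173.95 tilt [ 0.0001 -0.0006] open 0.0348 grip 50.5 n 2
[[-0.02, 0.01, 1.01], [0, 0, 0.0]]
[[-0.02, 0.01, 1.01], [0, 0, 0.0]]
```

View pics/t2.png

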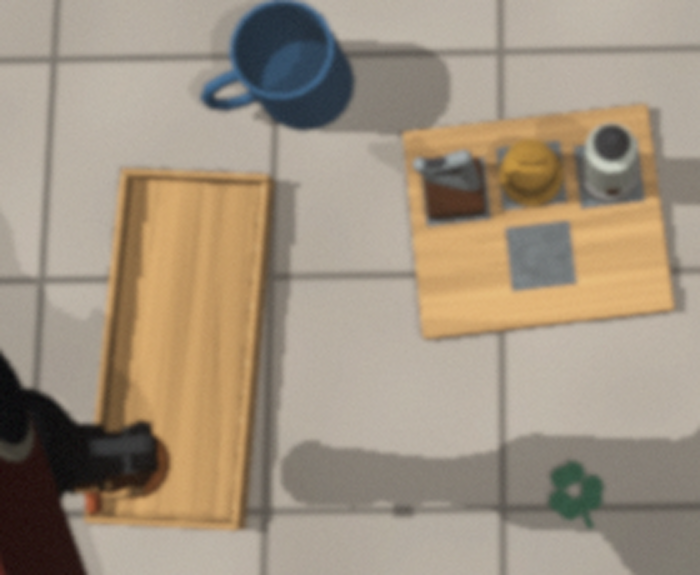

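The puffin hangs over the tray's near end (crop 140,465). The other three are unmoved and the front pad at (541,255) is free. I'll lower and release.

Emit:
{"api": "play_rows", "payload": {"series": [[0,[-0.03,0.02,0.8],[0,0,0]],[0,[0,0,0.7],[0,0,0]],[0,[0,0,0.35],[0,0,0]],[0,[0,0,0.17],[0,0,0]],[0,[0,0,0],[0,0,0]],[0,[0,0,0],[0,0,0]]]}}

```text
t: 5.75
tool_pos: [0.4263, 0.3026, 0.0758]
tool_rot: [-0.165, 3.135, 0.002]
contact_force: [-0.0, 0.6, -0.4]
opening: 0.0346
grip_force: 50.5
```

```bash
python3 plan.py .6363 .0835 .2 95.73; python3 -c "
from geo import *
print(ray('top',60+541/2.5,110+255/2.5,.012))"
```

```text
t 5.75 pos [0.4263 0.3026 0.0758] yaw -173.98 tilt [-0.0025  0.0009] open 0.0346 grip 50.5 n 12
[[-0.31, -0.4, -0.21], [0, 0, 0.94]]
[[-0.36, -0.36, -0.21], [0, 0, 0.94]]
[[-0.4, -0.31, -0.21], [0, 0, 0.94]]
[[-0.44, -0.25, -0.21], [0, 0, 0.94]]
[[-0.47, -0.19, -0.21], [0, 0, 0.94]]
[[-0.49, -0.13, -0.21], [0, 0, 0.94]]
[[-0.5, -0.06, -0.21], [0, 0, 0.94]]
[[-0.51, 0.0, -0.21], [0, 0, 0.94]]
[[-0.5, 0.07, -0.21], [0, 0, 0.94]]
[[-0.49, 0.14, -0.21], [0, 0, 0.94]]
[[-0.47, 0.2, -0.21], [0, 0, 0.94]]
[[-0.44, 0.26, -0.21], [0, 0, 0.94]]
[0.58265876 0.01580647]
```

Emit:
{"api": "play_rows", "payload": {"series": [[0,[0,0,0.04],[0,0,0]],[0,[0,0,0.03],[0,0,0]],[0.6,[0,0,0],[0,0,0]],[1,[0,0,0],[0,0,0]],[1,[0,0,0],[0,0,0]],[1,[0,0,0],[0,0,0]],[1,[0,0,0],[0,0,0]],[1,[0,0,0],[0,0,0]]]}}

```text
t: 6.75
tool_pos: [0.4252, 0.3021, 0.0708]
tool_rot: [0.165, -3.137, 0.0]
contact_force: [0.3, 0.0, -0.2]
opening: 0.0855
grip_force: 0.0
```

Emit:
{"api": "play_rows", "payload": {"series": [[1,[0,0,-0.6],[0,0,0]],[1,[0,0,-1],[0,0,0]],[1,[0,0,-1],[0,0,0]]]}}

```text
t: 7.12
tool_pos: [0.4248, 0.3019, 0.2018]
tool_rot: [0.165, -3.136, 0.001]
contact_force: [0.2, 0.3, -0.2]
opening: 0.0855
grip_force: 0.0
```

```bash
python3 plan.py .6363 .0835 .2 95.73
```

```text
t 7.12 pos [0.4248 0.3019 0.2018] yaw -173.97 tilt [ 0.0008 -0.0003] open 0.0855 grip 0.0 n 12
[[-0.31, -0.4, 0.0], [0, 0, 0.94]]
[[-0.36, -0.35, 0.0], [0, 0, 0.94]]
[[-0.41, -0.3, 0.0], [0, 0, 0.94]]
[[-0.44, -0.25, 0.0], [0, 0, 0.94]]
[[-0.47, -0.19, 0.0], [0, 0, 0.94]]
[[-0.49, -0.13, 0.0], [0, 0, 0.94]]
[[-0.5, -0.06, 0.0], [0, 0, 0.94]]
[[-0.51, 0.01, 0.0], [0, 0, 0.94]]
[[-0.5, 0.07, 0.0], [0, 0, 0.94]]
[[-0.49, 0.14, 0.0], [0, 0, 0.94]]
[[-0.47, 0.2, 0.0], [0, 0, 0.94]]
[[-0.44, 0.26, 0.0], [0, 0, 0.94]]
```

Emit:
{"api": "play_rows", "payload": {"series": [[1,[-0.31,-0.4,0],[0,0,0.94]],[1,[-0.36,-0.35,0],[0,0,0.94]],[1,[-0.41,-0.3,0],[0,0,0.94]],[1,[-0.44,-0.25,0],[0,0,0.94]],[1,[-0.47,-0.19,0],[0,0,0.94]],[1,[-0.49,-0.13,0],[0,0,0.94]],[1,[-0.5,-0.06,0],[0,0,0.94]],[1,[-0.51,0.01,0],[0,0,0.94]]]}}

```text
t: 8.12
tool_pos: [0.5667, 0.156, 0.2007]
tool_rot: [-1.436, -2.794, 0.0]
contact_force: [-0.2, 0.2, -0.3]
opening: 0.0857
grip_force: 0.0
```

Emit:
{"api": "play_rows", "payload": {"series": [[1,[-0.5,0.07,0],[0,0,0.94]],[1,[-0.49,0.14,0],[0,0,0.94]],[1,[-0.47,0.2,0],[0,0,0.94]],[1,[-0.44,0.26,0],[0,0,0.94]],[1,[0,0,0],[0,0,0]],[1,[0,0,0],[0,0,0]]]}}

```text
t: 8.88
tool_pos: [0.6364, 0.0838, 0.2005]
tool_rot: [-2.104, -2.332, 0.0]
contact_force: [0.1, -0.7, 0.5]
opening: 0.0853
grip_force: 0.0
```

```bash
python3 plan.py .6355 .0832 .079 95.73
```

```text
t 8.88 pos [0.6364 0.0838 0.2005] yaw 95.87 tilt [ 0.0004 -0.0008] open 0.0853 grip 0.0 n 3
[[0.0, -0.01, 0.81], [0, 0, 0.01]]
[[0.0, -0.01, 0.81], [0, 0, 0.01]]
[[0.0, -0.01, 0.81], [0, 0, 0.01]]
```

Emit:
{"api": "play_rows", "payload": {"series": [[1,[0,-0.02,0.81],[0,0,0.02]],[1,[0,0,0.81],[0,0,0]],[1,[0,0,0.5],[0,0,0]],[1,[0,0,0.3],[0,0,0]],[1,[0,0,0],[0,0,0]],[1,[0,0,0],[0,0,0]]]}}

```text
t: 9.62
tool_pos: [0.6368, 0.0836, 0.0815]
tool_rot: [2.108, 2.327, 0.003]
contact_force: [0.9, -0.5, 0.6]
opening: 0.0853
grip_force: 0.0
```

Emit:
{"api": "play_rows", "payload": {"series": [[0,[0,0,0],[0,0,0]],[0,[0,0,0],[0,0,0]],[0,[0,0,0],[0,0,0]],[0,[0,0,0],[0,0,0]],[0,[0,0,0],[0,0,0]],[0,[0,0,0],[0,0,0]],[0,[0,0,0],[0,0,0]],[0,[0,0,0],[0,0,0]]]}}

```text
t: 10.62
tool_pos: [0.6359, 0.0833, 0.0798]
tool_rot: [2.11, 2.328, 0.0]
contact_force: [0.9, -0.7, -0.2]
opening: 0.0115
grip_force: 51.7
```

```bash
python3 plan.py .6052 .2914 .18 95.73; python3 - <<'E'
from station import imaging
import cv2,numpy as np
b=imaging.get_image("side")["color"][100:280,180:360]
cv2.imwrite("pics/s3.png",np.clip(cv2.resize(b,None,fx=3.3,fy=3.3,interpolation=2)*1.5,0,255).astype(np.uint8))
E
```

```text
t 10.62 pos [0.6359 0.0833 0.0798] yaw 95.63 tilt [-0.      0.0001] open 0.0115 grip 51.7 n 5
[[0.84, -0.04, -0.4], [0, 0, -0.0]]
[[0.84, -0.04, -0.4], [0, 0, -0.0]]
[[0.84, -0.04, -0.4], [0, 0, -0.0]]
[[0.84, -0.04, -0.4], [0, 0, -0.0]]
[[0.84, -0.04, -0.4], [0, 0, -0.0]]
```

View pics/s3.png

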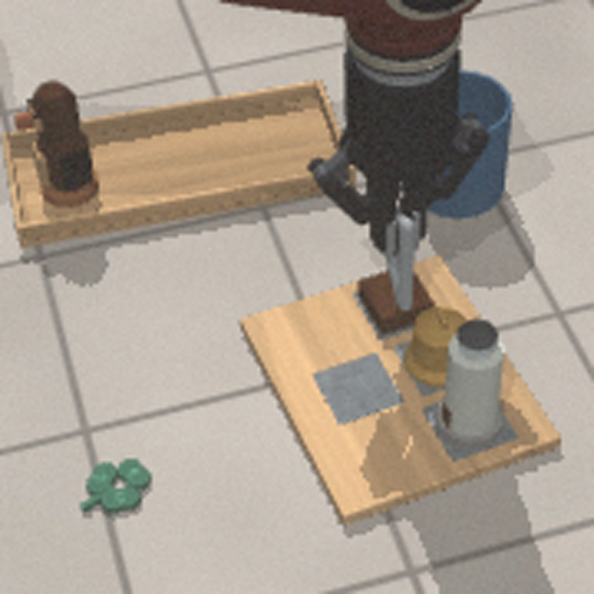

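The puffin stands in the tray (crop 70,150) and the harp plate is pinched (400,250). I'll carry the harp to the tray's far end.

Emit:
{"api": "play_rows", "payload": {"series": [[0,[0,0,-0.6],[0,0,0]],[0,[0,0,-0.8],[0,0,0]],[0,[0,0,-0.6],[0,0,0]],[0,[0.84,-0.04,0],[0,0,0]],[0,[0.84,-0.04,0],[0,0,0]],[0,[0.84,-0.04,0],[0,0,0]],[0,[0.84,-0.04,0],[0,0,0]],[0,[0.84,-0.04,0],[0,0,0]]]}}

```text
t: 11.68
tool_pos: [0.6045, 0.2925, 0.179]
tool_rot: [-2.109, -2.327, 0.002]
contact_force: [0.6, 0.5, -1.5]
opening: 0.0116
grip_force: 51.5
```

Emit:
{"api": "play_rows", "payload": {"series": [[0,[0,0,0.3],[0,0,0]],[0,[0,0,0.8],[0,0,0]],[0,[0,0,0.6],[0,0,0]],[0,[0,0,0.3],[0,0,0]],[0,[0,0,0.04],[0,0,0]],[0,[0,0,0.04],[0,0,0]],[0,[0,0,0],[0,0,0]]]}}

```text
t: 12.55
tool_pos: [0.6063, 0.2916, 0.0774]
tool_rot: [2.109, 2.327, 0.003]
contact_force: [0.1, 0.1, -1.7]
opening: 0.0115
grip_force: 51.4
```

Emit:
{"api": "play_rows", "payload": {"series": [[0,[0,0,0.04],[0,0,0]],[0,[0,0,0.03],[0,0,0]],[0,[0,0,0],[0,0,0]],[0.5,[0,0,0],[0,0,0]],[0.7,[0,0,0],[0,0,0]],[0.7,[0,0,0],[0,0,0]],[0.7,[0,0,0],[0,0,0]],[0.7,[0,0,0],[0,0,0]]]}}

```text
t: 13.55
tool_pos: [0.6053, 0.2913, 0.0722]
tool_rot: [-2.11, -2.328, 0.0]
contact_force: [-0.2, -0.8, 0.2]
opening: 0.0598
grip_force: 0.0
```

Emit:
{"api": "play_rows", "payload": {"series": [[0.7,[0,0,-0.5],[0,0,0]],[1,[0,0,-1],[0,0,0]],[1,[0,0,-1],[0,0,0]]]}}

```text
t: 13.92
tool_pos: [0.6049, 0.2912, 0.1981]
tool_rot: [-2.109, -2.327, 0.001]
contact_force: [0.4, 0.3, 0.2]
opening: 0.0855
grip_force: 0.0
```

```bash
python3 plan.py .6485 -.041 .2 95.73
```

```text
t 13.93 pos [0.6049 0.2912 0.1981] yaw 95.63 tilt [-0.0002 -0.0011] open 0.0855 grip 0.0 n 7
[[-0.96, 0.03, -0.01], [0, 0, -0.0]]
[[-0.96, 0.03, -0.01], [0, 0, -0.0]]
[[-0.96, 0.03, -0.01], [0, 0, -0.0]]
[[-0.96, 0.03, -0.01], [0, 0, -0.0]]
[[-0.96, 0.03, -0.01], [0, 0, -0.0]]
[[-0.96, 0.03, -0.01], [0, 0, -0.0]]
[[-0.96, 0.03, -0.01], [0, 0, -0.0]]
```

Emit:
{"api": "play_rows", "payload": {"series": [[1,[-0.96,0.03,0],[0,0,0]],[1,[-0.96,0.03,0],[0,0,0]],[1,[-0.96,0.03,0],[0,0,0]],[1,[-0.96,0.03,0],[0,0,0]],[1,[-0.96,0.03,0],[0,0,0]],[1,[-0.96,0.03,0],[0,0,0]],[1,[-0.95,0.03,0],[0,0,0]],[1,[0,0,0],[0,0,0]]]}}

```text
t: 14.92
tool_pos: [0.6488, -0.0446, 0.1973]
tool_rot: [2.114, 2.323, -0.0]
contact_force: [-0.2, -0.5, 0.7]
opening: 0.0856
grip_force: 0.0
```

Emit:
{"api": "play_rows", "payload": {"series": [[1,[0,0,0.4],[0,0,0]],[1,[0,0,0.9],[0,0,0]],[1,[0,0,0.9],[0,0,0]],[1,[0,0,0.4],[0,0,0]],[1,[0,0,0.2],[0,0,0]],[1,[0,0,0],[0,0,0]],[1,[0,0,0],[0,0,0]]]}}

```text
t: 15.8
tool_pos: [0.6502, -0.0416, 0.0595]
tool_rot: [2.107, 2.326, 0.003]
contact_force: [0.6, -0.2, 0.4]
opening: 0.0854
grip_force: 0.0
```

Emit:
{"api": "play_rows", "payload": {"series": [[0,[0,0,0],[0,0,0]],[0,[0,0,0],[0,0,0]],[0,[0,0,0],[0,0,0]],[0,[0,0,0],[0,0,0]],[0,[0,0,0],[0,0,0]],[0,[0,0,0],[0,0,0]],[0,[0,0,0],[0,0,0]],[0,[0,0,0],[0,0,0]]]}}

```text
t: 16.8
tool_pos: [0.6491, -0.0416, 0.058]
tool_rot: [2.109, 2.327, 0.001]
contact_force: [-0.2, 0.6, 4.9]
opening: 0.0373
grip_force: 50.0
```

```bash
python3 plan.py .6485 -.04 .055 95.73;python3 - <<'E'
from station import imaging
import cv2,numpy as np
b=imaging.get_image("side")["color"][100:290,180:380]
cv2.imwrite("pics/s4.png",np.clip(cv2.resize(b,None,fx=3,fy=3,interpolation=2)*1.5,0,255).astype(np.uint8))
E
```

```text
t 16.8 pos [ 0.6491 -0.0416  0.058 ] yaw 95.63 tilt [-0.0003  0.0009] open 0.0373 grip 50.0 n 1
[[0.03, -0.01, 0.06], [0, 0, -0.01]]
```

View pics/s4.png

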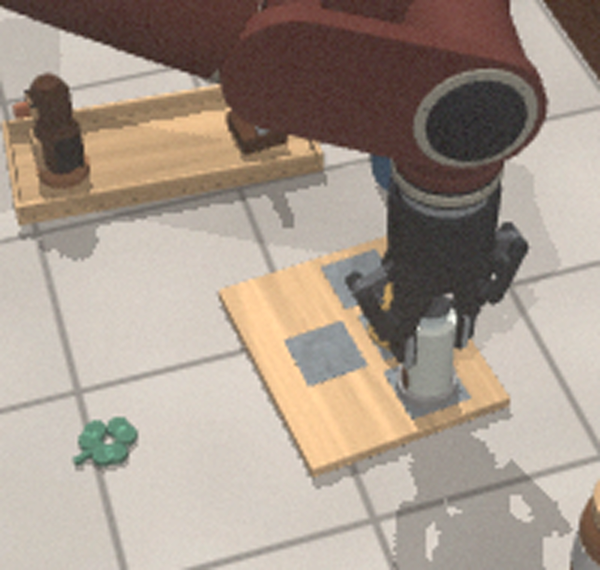

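The lighthouse is gripped (crop 430,350), and the puffin and harp stand in the tray. Next I'll carry the lighthouse to the middle slot.

Emit:
{"api": "play_rows", "payload": {"series": [[0,[0,0,-0.6],[0,0,0]],[0,[0,0,-0.8],[0,0,0]],[0,[0,0,-0.6],[0,0,0]],[0,[0.87,-0.25,0],[0,0,0]],[0,[0.87,-0.25,0],[0,0,0]],[0,[0.87,-0.25,0],[0,0,0]],[0,[0.87,-0.25,0],[0,0,0]],[0,[0.87,-0.25,0],[0,0,0]]]}}

```text
t: 17.85
tool_pos: [0.5635, 0.1699, 0.1556]
tool_rot: [-2.109, -2.327, 0.003]
contact_force: [0.3, -0.0, -1.5]
opening: 0.0374
grip_force: 50.6
```

Emit:
{"api": "play_rows", "payload": {"series": [[0,[0.87,-0.25,0],[0,0,0]],[0,[0.87,-0.25,0],[0,0,0]],[0,[0.9,-0.25,0],[0,0,0]],[0,[0,0,0],[0,0,0]],[0,[0,0,0],[0,0,0]]]}}

```text
t: 18.48
tool_pos: [0.5143, 0.296, 0.1561]
tool_rot: [-2.109, -2.328, 0.003]
contact_force: [0.5, -0.6, -2.1]
opening: 0.0375
grip_force: 50.5
```

Emit:
{"api": "play_rows", "payload": {"series": [[0,[0,0,0.3],[0,0,0]],[0,[0,0,0.8],[0,0,0]],[0,[0,0,0.6],[0,0,0]],[0,[0,0,0.3],[0,0,0]],[0,[0,0,0.04],[0,0,0]],[0,[0,0,0.04],[0,0,0]],[0,[0,0,0],[0,0,0]]]}}

```text
t: 19.35
tool_pos: [0.5158, 0.2968, 0.0547]
tool_rot: [2.109, 2.327, 0.003]
contact_force: [0.4, -0.0, -1.1]
opening: 0.0375
grip_force: 50.5
```

Emit:
{"api": "play_rows", "payload": {"series": [[0,[0,0,0.04],[0,0,0]],[0,[0,0,0.02],[0,0,0]],[0,[0,0,0],[0,0,0]],[0.6,[0,0,0],[0,0,0]],[0.7,[0,0,0],[0,0,0]],[0.7,[0,0,0],[0,0,0]],[0.7,[0,0,0],[0,0,0]]]}}

```text
t: 20.23
tool_pos: [0.5148, 0.2965, 0.0502]
tool_rot: [-2.11, -2.328, 0.0]
contact_force: [0.5, 0.5, -0.7]
opening: 0.0593
grip_force: 0.0
```

Emit:
{"api": "play_rows", "payload": {"series": [[0.7,[0,0,-0.5],[0,0,0]],[0.7,[0,0,-1],[0,0,0]],[1,[0,0,-1],[0,0,0]],[1,[0,0,-0.5],[0,0,0]]]}}

```text
t: 20.72
tool_pos: [0.5162, 0.297, 0.2043]
tool_rot: [2.108, 2.326, 0.007]
contact_force: [0.4, -0.4, -0.7]
opening: 0.0853
grip_force: 0.0
```

```bash
python3 plan.py .648 .022 .15 95.73;python3 - <<'E'
from station import imaging
import cv2,numpy as np
b=imaging.get_image("top")["color"][110:340,60:340]
cv2.imwrite("pics/t3.png",cv2.resize(b,None,fx=2.5,fy=2.5,interpolation=2))
E
```

```text
t 20.73 pos [0.5162 0.297  0.2043] yaw 95.63 tilt [0.0015 0.005 ] open 0.0853 grip 0.0 n 6
[[-0.96, 0.35, 0.18], [0, 0, -0.0]]
[[-0.96, 0.35, 0.18], [0, 0, -0.0]]
[[-0.96, 0.35, 0.18], [0, 0, -0.0]]
[[-0.96, 0.35, 0.18], [0, 0, -0.0]]
[[-0.96, 0.35, 0.18], [0, 0, -0.0]]
[[-0.96, 0.35, 0.18], [0, 0, -0.0]]
```

View pics/t3.png

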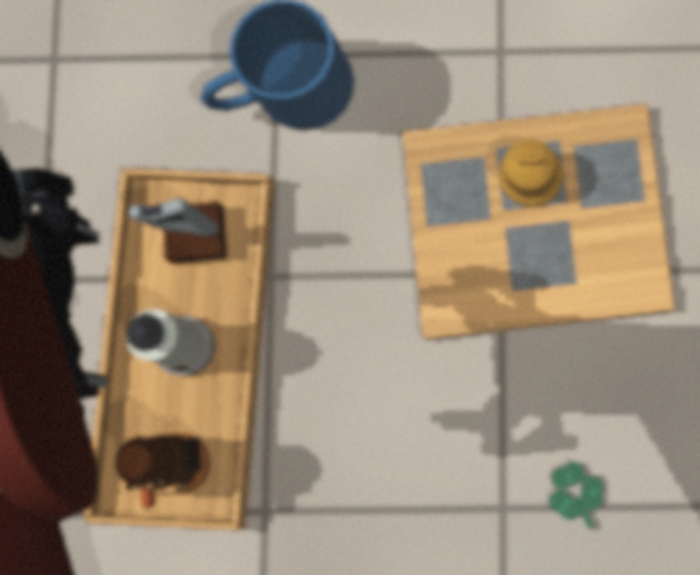

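All three stand upright in the tray (crop 195,230 / 175,340 / 165,465), and the bell is free at (530,172). On to the bell.

Emit:
{"api": "play_rows", "payload": {"series": [[1,[-0.96,0.35,0.18],[0,0,0]],[1,[-0.96,0.35,0.18],[0,0,0]],[1,[-0.96,0.35,0.18],[0,0,0]],[1,[-0.96,0.35,0.18],[0,0,0]],[1,[-0.96,0.35,0.18],[0,0,0]],[1,[-0.96,0.35,0.18],[0,0,0]],[1,[0,0,0],[0,0,0]],[1,[0,0,0],[0,0,0]]]}}

```text
t: 21.78
tool_pos: [0.647, 0.0205, 0.1453]
tool_rot: [-2.109, -2.326, 0.001]
contact_force: [0.8, 0.1, 0.6]
opening: 0.0855
grip_force: 0.0
```

```bash
python3 plan.py .648 .0224 .025 95.73; python3 -c "
from geo import *
for u,v in((455,190),(610,173)): print(ray('top',60+u/2.5,110+v/2.5,.012))"
```

```text
t 21.77 pos [0.647  0.0205 0.1453] yaw 95.61 tilt [ 0.0008 -0.0015] open 0.0855 grip 0.0 n 3
[[0.01, 0.01, 0.8], [0, 0, -0.0]]
[[0.01, 0.01, 0.8], [0, 0, -0.0]]
[[0.01, 0.01, 0.8], [0, 0, -0.0]]
[0.63665574 0.08423671]
[ 0.64856343 -0.04020391]
```

Emit:
{"api": "play_rows", "payload": {"series": [[1,[0.03,0.03,0.8],[0,0,0]],[1,[0,0,0.8],[0,0,0]],[1,[0,0,0.5],[0,0,0]],[1,[0,0,0.25],[0,0,0]],[1,[0,0,0],[0,0,0]],[1,[0,0,0],[0,0,0]]]}}

```text
t: 22.52
tool_pos: [0.6501, 0.0222, 0.0306]
tool_rot: [2.108, 2.327, 0.003]
contact_force: [0.7, -0.4, -0.2]
opening: 0.0855
grip_force: 0.0
```

Emit:
{"api": "play_rows", "payload": {"series": [[0,[0,0,0.04],[0,0,0]],[0,[0,0,0],[0,0,0]],[0,[0,0,0],[0,0,0]],[0,[0,0,0],[0,0,0]],[0,[0,0,0],[0,0,0]],[0,[0,0,0],[0,0,0]],[0,[0,0,0],[0,0,0]],[0,[0,0,0],[0,0,0]]]}}

```text
t: 23.52
tool_pos: [0.6496, 0.0217, 0.0276]
tool_rot: [2.109, 2.327, 0.001]
contact_force: [-0.1, -0.3, 4.4]
opening: 0.0387
grip_force: 51.1
```

```bash
python3 plan.py .5105 -.3158 .125 95.73;python3 - <<'E'
from station import imaging
import cv2,numpy as np
b=imaging.get_image("side")["color"][130:280,230:380]
cv2.imwrite("pics/s5.png",np.clip(cv2.resize(b,None,fx=4,fy=4,interpolation=2)*1.5,0,255).astype(np.uint8))
E
```

```text
t 23.52 pos [0.6496 0.0217 0.0276] yaw 95.63 tilt [-0.0003  0.0013] open 0.0387 grip 51.1 n 8
[[-0.81, -0.43, -0.24], [0, 0, -0.0]]
[[-0.81, -0.43, -0.24], [0, 0, -0.0]]
[[-0.81, -0.43, -0.24], [0, 0, -0.0]]
[[-0.81, -0.43, -0.24], [0, 0, -0.0]]
[[-0.81, -0.43, -0.24], [0, 0, -0.0]]
[[-0.81, -0.43, -0.24], [0, 0, -0.0]]
[[-0.81, -0.43, -0.24], [0, 0, -0.0]]
[[-0.8, -0.43, -0.24], [0, 0, -0.0]]
```

View pics/s5.png

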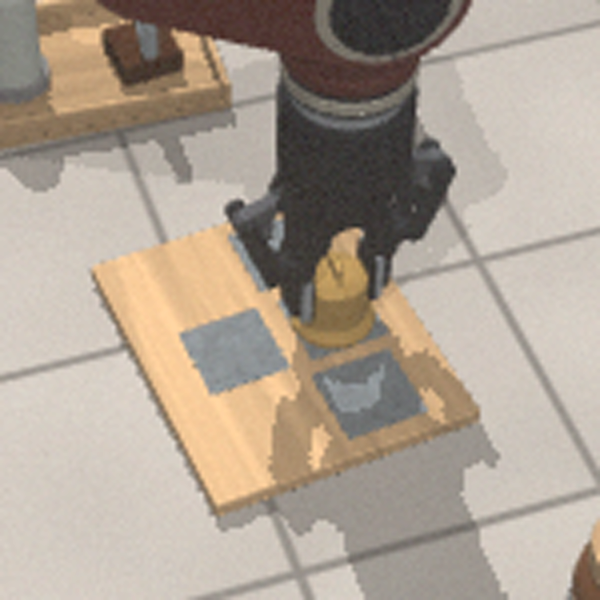

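The bell is gripped at its waist (crop 335,295). I'll carry it to the coaster.

Emit:
{"api": "play_rows", "payload": {"series": [[0,[0,0,-0.6],[0,0,0]],[0,[0,0,-0.8],[0,0,0]],[0,[-0.81,-0.43,0],[0,0,0]],[0,[-0.81,-0.43,0],[0,0,0]],[0,[-0.81,-0.43,0],[0,0,0]],[0,[-0.81,-0.43,0],[0,0,0]],[0,[-0.81,-0.43,0],[0,0,0]],[0,[-0.81,-0.43,0],[0,0,0]]]}}

```text
t: 24.58
tool_pos: [0.5425, -0.2332, 0.095]
tool_rot: [-2.108, -2.326, 0.001]
contact_force: [0.3, 0.1, -2.7]
opening: 0.0386
grip_force: 50.9
```

Emit:
{"api": "play_rows", "payload": {"series": [[0,[-0.81,-0.43,0],[0,0,0]],[0,[-0.8,-0.43,0],[0,0,0]],[0,[0,0,0],[0,0,0]],[0,[0,0,0],[0,0,0]]]}}

```text
t: 25.08
tool_pos: [0.5088, -0.3162, 0.0954]
tool_rot: [-2.108, -2.325, -0.0]
contact_force: [-0.7, 0.5, -2.3]
opening: 0.0384
grip_force: 50.9
```

```bash
python3 plan.py .5105 -.3158 .026 95.63
```

```text
t 25.07 pos [ 0.5088 -0.3162  0.0954] yaw 95.6 tilt [ 0.0022 -0.0016] open 0.0384 grip 50.9 n 2
[[0.0, 0.02, 0.69], [0, 0, -0.0]]
[[0.0, 0.02, 0.69], [0, 0, -0.0]]
```

Emit:
{"api": "play_rows", "payload": {"series": [[0,[0,0.03,0.5],[0,0,0]],[0,[0,0,0.5],[0,0,0]],[0,[0,0,0.25],[0,0,0]],[0,[0,0,0.08],[0,0,0]],[0,[0,0,0.04],[0,0,0]],[0,[0,0,0],[0,0,0]],[0,[0,0,0],[0,0,0]]]}}

```text
t: 25.95
tool_pos: [0.5115, -0.3173, 0.0292]
tool_rot: [2.109, 2.327, 0.0]
contact_force: [-0.7, -0.7, -1.5]
opening: 0.0385
grip_force: 50.9
```

Emit:
{"api": "play_rows", "payload": {"series": [[0,[0,0.02,0.04],[0,0,0]],[0,[0,0,0.04],[0,0,0]],[0,[0,0,0.03],[0,0,0]],[0,[0,0,0],[0,0,0]],[0.6,[0,0,0],[0,0,0]],[1,[0,0,0],[0,0,0]],[1,[0,0,0],[0,0,0]],[1,[0,0,0],[0,0,0]]]}}

```text
t: 26.95
tool_pos: [0.512, -0.3167, 0.0227]
tool_rot: [-2.11, -2.328, -0.0]
contact_force: [-0.8, -0.2, -0.2]
opening: 0.0857
grip_force: 0.0
```

Emit:
{"api": "play_rows", "payload": {"series": [[1,[0,0,0],[0,0,0]],[1,[0,0,-0.5],[0,0,0]],[1,[0,0,-1],[0,0,0]],[1,[0,0,-1],[0,0,0]],[1,[0,0,-1],[0,0,0]],[1,[0.8,0,0],[0,0,0]],[1,[1,0,0],[0,0,0]],[1,[1,0,0],[0,0,0]]]}}

```text
t: 27.95
tool_pos: [0.498, -0.1762, 0.198]
tool_rot: [2.11, 2.327, 0.001]
contact_force: [0.7, 0.5, 0.4]
opening: 0.085
grip_force: 0.0
```

```bash
python3 plan.py .5155 .2966 .2 95.63;python3 - <<'E'
from station import imaging
import cv2,numpy as np
a=imaging.get_image("top")["color"][190:300,390:500]; b=imaging.get_image("side")["color"][310:400,250:360]
b=cv2.copyMakeBorder(b,0,20,0,0,0)
cv2.imwrite("pics/c1.png",np.clip(cv2.resize(np.hstack([a,b]),None,fx=3.6,fy=3.6,interpolation=2)*1.4,0,255).astype(np.uint8))
E
```

```text
t 27.95 pos [ 0.498  -0.1762  0.198 ] yaw 95.58 tilt [-0.0001  0.0006] open 0.085 grip 0.0 n 10
[[0.94, 0.13, 0.0], [0, 0, -0.0]]
[[0.94, 0.13, 0.0], [0, 0, -0.0]]
[[0.94, 0.13, 0.0], [0, 0, -0.0]]
[[0.94, 0.13, 0.0], [0, 0, -0.0]]
[[0.94, 0.13, 0.0], [0, 0, -0.0]]
[[0.94, 0.13, 0.0], [0, 0, -0.0]]
[[0.94, 0.13, 0.0], [0, 0, -0.0]]
[[0.94, 0.13, 0.0], [0, 0, -0.0]]
[[0.94, 0.13, 0.0], [0, 0, -0.0]]
[[0.94, 0.13, 0.0], [0, 0, -0.0]]
```

View pics/c1.png

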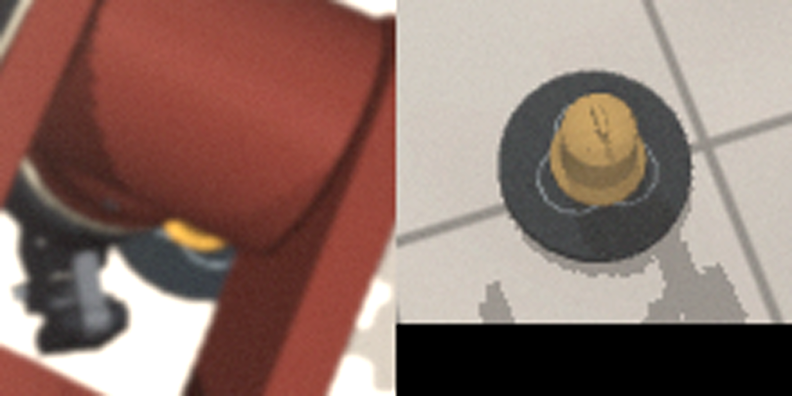

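The bell stands centred on the coaster: lip centre about (598,162) against coaster centre (595,166) in the crop. Next, the lighthouse goes back.

Emit:
{"api": "play_rows", "payload": {"series": [[0.7,[0.94,0.13,0],[0,0,0]],[0.7,[0.94,0.13,0],[0,0,0]],[0.7,[0.94,0.13,0],[0,0,0]],[0.7,[0.94,0.13,0],[0,0,0]],[0.7,[0.94,0.13,0],[0,0,0]],[0.7,[0.94,0.13,0],[0,0,0]],[0.7,[0.94,0.13,0],[0,0,0]],[0.7,[0.94,0.13,0],[0,0,0]]]}}

```text
t: 29.05
tool_pos: [0.5136, 0.2029, 0.1979]
tool_rot: [2.11, 2.327, 0.0]
contact_force: [1.3, 0.7, 0.3]
opening: 0.0596
grip_force: 0.0
```

Emit:
{"api": "play_rows", "payload": {"series": [[0.7,[0.94,0.13,0],[0,0,0]],[0.7,[0.94,0.13,0],[0,0,0]],[0.7,[0,0,0],[0,0,0]],[0.7,[0,0,0],[0,0,0]]]}}

```text
t: 29.55
tool_pos: [0.5172, 0.2961, 0.1975]
tool_rot: [2.11, 2.328, -0.001]
contact_force: [-0.6, -0.4, -0.5]
opening: 0.0599
grip_force: 0.0
```

```bash
python3 plan.py .515 .2966 .054 95.63
```

```text
t 29.55 pos [0.5172 0.2961 0.1975] yaw 95.63 tilt [-0.0007 -0.0003] open 0.0599 grip 0.0 n 3
[[0.0, -0.01, 0.96], [0, 0, -0.0]]
[[0.0, -0.01, 0.96], [0, 0, -0.0]]
[[0.0, -0.01, 0.96], [0, 0, -0.0]]
```

Emit:
{"api": "play_rows", "payload": {"series": [[0.7,[0.01,-0.04,0.6],[0,0,0]],[0.7,[0,0,0.9],[0,0,0]],[0.7,[0,0,0.7],[0,0,0]],[0.7,[0,0,0.45],[0,0,0]],[0.7,[0,0,0.22],[0,0,0]],[0.7,[0,0,0],[0,0,0]],[0.7,[0,0,0],[0,0,0]]]}}

```text
t: 30.42
tool_pos: [0.5159, 0.2971, 0.0558]
tool_rot: [2.109, 2.327, 0.003]
contact_force: [-0.2, -0.8, 0.3]
opening: 0.0597
grip_force: 0.0
```

Emit:
{"api": "play_rows", "payload": {"series": [[0,[0,0,0],[0,0,0]],[0,[0,0,0],[0,0,0]],[0,[0,0,0],[0,0,0]],[0,[0,0,0],[0,0,0]],[0,[0,0,0],[0,0,0]],[0,[0,0,0],[0,0,0]]]}}

```text
t: 31.18
tool_pos: [0.5159, 0.2974, 0.0559]
tool_rot: [2.109, 2.327, 0.003]
contact_force: [-0.2, -0.3, 6.8]
opening: 0.0371
grip_force: 50.1
```

```bash
python3 plan.py .649 -.0405 .052 95.73
```

```text
t 31.18 pos [0.5159 0.2974 0.0559] yaw 95.64 tilt [0.0005 0.0024] open 0.0371 grip 50.1 n 7
[[-1.0, 0.28, 0.01], [0, 0, -0.0]]
[[-1.0, 0.28, 0.01], [0, 0, -0.0]]
[[-1.0, 0.28, 0.01], [0, 0, -0.0]]
[[-1.0, 0.28, 0.01], [0, 0, -0.0]]
[[-1.0, 0.28, 0.01], [0, 0, -0.0]]
[[-1.0, 0.28, 0.01], [0, 0, -0.0]]
[[-1.0, 0.28, 0.01], [0, 0, -0.0]]
```

Emit:
{"api": "play_rows", "payload": {"series": [[0,[0,0,-0.6],[0,0,0]],[0,[0,0,-0.8],[0,0,0]],[0,[0,0,-0.6],[0,0,0]],[0,[-0.87,0.24,0],[0,0,0]],[0,[-0.87,0.24,0],[0,0,0]],[0,[-0.87,0.24,0],[0,0,0]],[0,[-0.87,0.24,0],[0,0,0]],[0,[-0.87,0.24,0],[0,0,0]]]}}

```text
t: 32.17
tool_pos: [0.5955, 0.0851, 0.1533]
tool_rot: [-2.109, -2.327, 0.002]
contact_force: [0.2, -0.0, -1.9]
opening: 0.0373
grip_force: 50.6
```

Emit:
{"api": "play_rows", "payload": {"series": [[0,[-0.87,0.24,0],[0,0,0]],[0,[-0.87,0.24,0],[0,0,0]],[0,[-0.87,0.24,0],[0,0,0]],[0,[0,0,0],[0,0,0]],[0,[0,0,0],[0,0,0]],[0,[0,0,0],[0,0,0]]]}}

```text
t: 32.92
tool_pos: [0.6439, -0.0387, 0.1538]
tool_rot: [-2.107, -2.328, 0.001]
contact_force: [0.4, -0.5, -1.6]
opening: 0.0377
grip_force: 50.6
```

```bash
python3 plan.py .649 -.0405 .065 95.73
```

```text
t 32.92 pos [ 0.6439 -0.0387  0.1538] yaw 95.7 tilt [ 0.0005 -0.001 ] open 0.0377 grip 50.6 n 2
[[-0.02, 0.05, 0.89], [0, 0, -0.0]]
[[-0.02, 0.05, 0.89], [0, 0, -0.0]]
```

Emit:
{"api": "play_rows", "payload": {"series": [[0,[-0.04,0.06,0.5],[0,0,0]],[0,[0,0,0.7],[0,0,0]],[0,[0,0,0.35],[0,0,0]],[0,[0,0,0.15],[0,0,0]],[0,[0,0,0.05],[0,0,0]],[0,[0,0,0],[0,0,0]],[0,[0,0,0],[0,0,0]],[0,[0,0,0],[0,0,0]]]}}

```text
t: 33.92
tool_pos: [0.6481, -0.0417, 0.0676]
tool_rot: [2.109, 2.327, 0.001]
contact_force: [0.2, -0.1, -1.4]
opening: 0.0373
grip_force: 50.6
```

Emit:
{"api": "play_rows", "payload": {"series": [[0,[0.02,0.01,0.05],[0,0,0]],[0,[0,0,0.05],[0,0,0]],[0,[0,0,0],[0,0,0]],[0,[0,0,0],[0,0,0]]]}}

```text
t: 34.42
tool_pos: [0.6481, -0.0405, 0.0619]
tool_rot: [2.11, 2.328, 0.0]
contact_force: [-0.0, 0.2, 0.0]
opening: 0.0373
grip_force: 50.6
```

Emit:
{"api": "play_rows", "payload": {"series": [[0.6,[0,0,0],[0,0,0]],[0.8,[0,0,0],[0,0,0]],[0.8,[0,0,0],[0,0,0]],[0.8,[0,0,0],[0,0,0]],[0.8,[0,0,-0.5],[0,0,0]],[0.8,[0,0,-1],[0,0,0]],[0.8,[0,0,-1],[0,0,0]],[0.8,[0,0,-0.3],[0,0,0]]]}}

```text
t: 35.42
tool_pos: [0.6502, -0.0409, 0.207]
tool_rot: [2.105, 2.323, 0.006]
contact_force: [1.0, 0.0, -0.4]
opening: 0.0682
grip_force: 0.0
```

```bash
python3 plan.py .605 .2914 .2 95.63
```

```text
t 35.42 pos [ 0.6502 -0.0409  0.207 ] yaw 95.63 tilt [-0.0021  0.0075] open 0.0682 grip 0.0 n 7
[[0.96, -0.04, 0.02], [0, 0, 0.0]]
[[0.96, -0.04, 0.02], [0, 0, 0.0]]
[[0.96, -0.04, 0.02], [0, 0, 0.0]]
[[0.96, -0.04, 0.02], [0, 0, 0.0]]
[[0.96, -0.04, 0.02], [0, 0, 0.0]]
[[0.96, -0.04, 0.02], [0, 0, 0.0]]
[[0.96, -0.04, 0.02], [0, 0, 0.0]]
```

Emit:
{"api": "play_rows", "payload": {"series": [[0.8,[0.96,-0.04,0],[0,0,0]],[0.8,[0.96,-0.04,0],[0,0,0]],[0.8,[0.96,-0.04,0],[0,0,0]],[0.8,[0.96,-0.04,0],[0,0,0]],[0.8,[0.96,-0.04,0],[0,0,0]],[0.8,[0.96,-0.04,0],[0,0,0]],[0.8,[0.96,-0.04,0],[0,0,0]],[0.8,[0,0,0],[0,0,0]]]}}

```text
t: 36.42
tool_pos: [0.5997, 0.2952, 0.2002]
tool_rot: [-2.104, -2.331, 0.003]
contact_force: [0.7, -0.1, 0.3]
opening: 0.0683
grip_force: 0.0
```

Emit:
{"api": "play_rows", "payload": {"series": [[0.8,[0,0,0],[0,0,0]],[0.8,[0,0,0],[0,0,0]]]}}

```text
t: 36.67
tool_pos: [0.6014, 0.2911, 0.2013]
tool_rot: [-2.111, -2.326, 0.001]
contact_force: [0.4, -0.4, 0.1]
opening: 0.0687
grip_force: 0.0
```

```bash
python3 plan.py .605 .2914 .074 95.63
```

```text
t 36.67 pos [0.6014 0.2911 0.2013] yaw 95.54 tilt [-0.0005 -0.0007] open 0.0687 grip 0.0 n 3
[[0.0, 0.02, 0.85], [0, 0, -0.0]]
[[0.0, 0.02, 0.85], [0, 0, -0.0]]
[[0.0, 0.02, 0.85], [0, 0, -0.0]]
```

Emit:
{"api": "play_rows", "payload": {"series": [[0.8,[0.01,0.05,0.6],[0,0,0]],[0.8,[0,0,0.9],[0,0,0]],[0.8,[0,0,0.6],[0,0,0]],[0.8,[0,0,0.3],[0,0,0]],[0.8,[0,0,0.12],[0,0,0]],[0.8,[0,0,0],[0,0,0]],[0.8,[0,0,0],[0,0,0]]]}}

```text
t: 37.55
tool_pos: [0.6047, 0.2935, 0.0777]
tool_rot: [2.109, 2.327, 0.004]
contact_force: [-0.1, 0.2, 0.9]
opening: 0.068
grip_force: 0.0
```

Emit:
{"api": "play_rows", "payload": {"series": [[0,[0,0,0],[0,0,0]],[0,[0,0,0],[0,0,0]],[0,[0,0,0],[0,0,0]],[0,[0,0,0],[0,0,0]],[0,[0,0,0],[0,0,0]],[0,[0,0,0],[0,0,0]],[0,[0,0,0],[0,0,0]],[0,[0,0,0],[0,0,0]]]}}

```text
t: 38.55
tool_pos: [0.6035, 0.2932, 0.0757]
tool_rot: [-2.11, -2.328, 0.0]
contact_force: [-0.8, 1.2, -1.1]
opening: 0.0111
grip_force: 51.4
```

```bash
python3 plan.py .636 .0835 .074 95.73
```

```text
t 38.55 pos [0.6035 0.2932 0.0757] yaw 95.63 tilt [-0.     -0.0002] open 0.0111 grip 51.4 n 5
[[-0.85, 0.05, 0.01], [0, 0, -0.0]]
[[-0.85, 0.05, 0.01], [0, 0, -0.0]]
[[-0.85, 0.05, 0.01], [0, 0, -0.0]]
[[-0.85, 0.05, 0.01], [0, 0, -0.0]]
[[-0.85, 0.05, 0.01], [0, 0, -0.0]]
```

Emit:
{"api": "play_rows", "payload": {"series": [[0,[0,0,-0.6],[0,0,0]],[0,[0,0,-0.8],[0,0,0]],[0,[0,0,-0.6],[0,0,0]],[0,[-0.84,0.05,0],[0,0,0]],[0,[-0.84,0.05,0],[0,0,0]],[0,[-0.84,0.05,0],[0,0,0]],[0,[-0.84,0.05,0],[0,0,0]],[0,[-0.84,0.05,0],[0,0,0]]]}}

```text
t: 39.55
tool_pos: [0.6364, 0.0841, 0.1753]
tool_rot: [-2.109, -2.328, 0.001]
contact_force: [0.0, 0.6, -1.3]
opening: 0.0115
grip_force: 51.1
```

Emit:
{"api": "play_rows", "payload": {"series": [[0,[0,0,0],[0,0,0]],[0,[0,0,0.4],[0,0,0]],[0,[0,0,0.8],[0,0,0]],[0,[0,0,0.35],[0,0,0]],[0,[0,0,0.15],[0,0,0]],[0,[0,0,0.05],[0,0,0]],[0,[0,0,0],[0,0,0]],[0,[0,0,0],[0,0,0]]]}}

```text
t: 40.55
tool_pos: [0.6376, 0.0854, 0.0897]
tool_rot: [2.109, 2.327, 0.003]
contact_force: [-0.7, 0.0, -2.4]
opening: 0.0113
grip_force: 51.0
```

Emit:
{"api": "play_rows", "payload": {"series": [[0,[0,-0.02,0.06],[0,0,0]],[0,[0,0,0.06],[0,0,0]],[0,[0,0,0.03],[0,0,0]],[0,[0,0,0],[0,0,0]],[0,[0,0,0],[0,0,0]]]}}

```text
t: 41.18
tool_pos: [0.6359, 0.0853, 0.0816]
tool_rot: [2.109, 2.328, 0.0]
contact_force: [-1.6, -0.4, 4.9]
opening: 0.0116
grip_force: 52.2
```

Emit:
{"api": "play_rows", "payload": {"series": [[0.5,[0,0,0],[0,0,0]],[0.9,[0,0,0],[0,0,0]],[0.9,[0,0,0],[0,0,0]],[0.9,[0,0,0],[0,0,0]],[0.9,[0,0,-0.5],[0,0,0]],[1,[0,0,-1],[0,0,0]],[1,[0,0,-0.9],[0,0,0]],[1,[0,0,0],[0,0,0]]]}}

```text
t: 42.18
tool_pos: [0.6386, 0.0854, 0.207]
tool_rot: [2.105, 2.322, 0.011]
contact_force: [0.7, -0.1, 0.0]
opening: 0.0855
grip_force: 0.0
```

```bash
python3 plan.py .425 .302 .2 185.9
```

```text
t 42.17 pos [0.6386 0.0854 0.207 ] yaw 95.64 tilt [-0.0008  0.0103] open 0.0855 grip 0.0 n 12
[[0.39, -0.32, 0.01], [0, 0, -0.94]]
[[0.43, -0.26, 0.01], [0, 0, -0.94]]
[[0.46, -0.21, 0.01], [0, 0, -0.94]]
[[0.49, -0.14, 0.01], [0, 0, -0.94]]
[[0.5, -0.08, 0.01], [0, 0, -0.94]]
[[0.51, -0.01, 0.01], [0, 0, -0.94]]
[[0.5, 0.05, 0.01], [0, 0, -0.94]]
[[0.49, 0.12, 0.01], [0, 0, -0.94]]
[[0.47, 0.18, 0.01], [0, 0, -0.94]]
[[0.44, 0.24, 0.01], [0, 0, -0.94]]
[[0.41, 0.3, 0.01], [0, 0, -0.94]]
[[0.37, 0.35, 0.01], [0, 0, -0.94]]
```

Emit:
{"api": "play_rows", "payload": {"series": [[1,[0.39,-0.32,0],[0,0,-0.94]],[1,[0.43,-0.26,0],[0,0,-0.94]],[1,[0.46,-0.21,0],[0,0,-0.94]],[1,[0.49,-0.14,0],[0,0,-0.94]],[1,[0.5,-0.08,0],[0,0,-0.94]],[1,[0.51,-0.01,0],[0,0,-0.94]],[1,[0.5,0.05,0],[0,0,-0.94]],[1,[0.49,0.12,0],[0,0,-0.94]]]}}

```text
t: 43.18
tool_pos: [0.4923, 0.2295, 0.1994]
tool_rot: [-0.652, -3.072, 0.001]
contact_force: [0.1, -0.5, 0.6]
opening: 0.0855
grip_force: 0.0
```

Emit:
{"api": "play_rows", "payload": {"series": [[1,[0.47,0.18,0],[0,0,-0.94]],[1,[0.44,0.24,0],[0,0,-0.94]],[1,[0.41,0.3,0],[0,0,-0.94]],[1,[0.37,0.35,0],[0,0,-0.94]],[1,[0,0,0],[0,0,0]],[1,[0,0,0],[0,0,0]],[1,[0,0,0],[0,0,0]]]}}

```text
t: 44.05
tool_pos: [0.4227, 0.3004, 0.2005]
tool_rot: [0.158, -3.137, 0.001]
contact_force: [0.5, -0.2, -0.3]
opening: 0.0856
grip_force: 0.0
```

```bash
python3 plan.py .425 .302 .072 185.9;python3 - <<'E'
from station import imaging
import cv2,numpy as np
a=imaging.get_image("top")["color"][130:260,200:350]
cv2.imwrite("pics/t5.png",cv2.resize(a,None,fx=4,fy=4,interpolation=2))
E
```

```text
t 44.05 pos [0.4227 0.3004 0.2005] yaw -174.23 tilt [ 0.0003 -0.0003] open 0.0856 grip 0.0 n 3
[[-0.02, 0.01, 0.86], [0, 0, -0.01]]
[[-0.02, 0.01, 0.86], [0, 0, -0.01]]
[[-0.02, 0.01, 0.86], [0, 0, -0.01]]
```

View pics/t5.png

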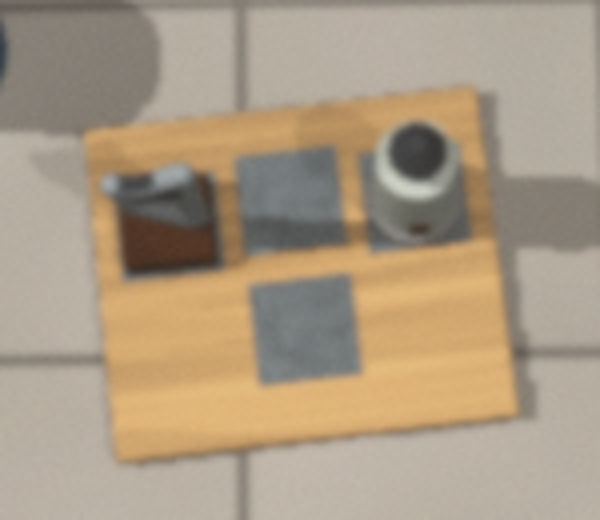

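The harp (crop 165,220) and lighthouse (416,170) are back on their pads, with top features within a pixel of the first image. The puffin is last.

Emit:
{"api": "play_rows", "payload": {"series": [[1,[-0.05,0.02,0.6],[0,0,0]],[1,[0,0,0.9],[0,0,0]],[1,[0,0,0.6],[0,0,0]],[1,[0,0,0.3],[0,0,0]],[1,[0,0,0.14],[0,0,0]],[1,[0,0,0],[0,0,0]],[1,[0,0,0],[0,0,0]]]}}

```text
t: 44.98
tool_pos: [0.4256, 0.3027, 0.0753]
tool_rot: [-0.161, 3.135, 0.002]
contact_force: [0.3, 0.5, -0.5]
opening: 0.0854
grip_force: 0.0
```

Emit:
{"api": "play_rows", "payload": {"series": [[0,[0,0,0],[0,0,0]],[0,[0,0,0],[0,0,0]],[0,[0,0,0],[0,0,0]],[0,[0,0,0],[0,0,0]],[0,[0,0,0],[0,0,0]],[0,[0,0,0],[0,0,0]],[0,[0,0,0],[0,0,0]],[0,[0,0,0],[0,0,0]]]}}

```text
t: 45.98
tool_pos: [0.425, 0.3023, 0.0743]
tool_rot: [-0.161, 3.137, 0.0]
contact_force: [-0.9, -2.0, 6.4]
opening: 0.0345
grip_force: 50.1
```

```bash
python3 plan.py .584 .0175 .074 185.9
```

```text
t 45.98 pos [0.425  0.3023 0.0743] yaw -174.13 tilt [-0.0007 -0.    ] open 0.0345 grip 50.1 n 7
[[-0.37, -0.86, 0.0], [0, 0, -0.0]]
[[-0.37, -0.86, 0.0], [0, 0, -0.0]]
[[-0.37, -0.86, 0.0], [0, 0, -0.0]]
[[-0.37, -0.86, 0.0], [0, 0, -0.0]]
[[-0.37, -0.86, 0.0], [0, 0, -0.0]]
[[-0.37, -0.86, 0.0], [0, 0, -0.0]]
[[-0.37, -0.86, 0.0], [0, 0, -0.0]]
```

Emit:
{"api": "play_rows", "payload": {"series": [[0,[0,0,-0.6],[0,0,0]],[0,[0,0,-0.8],[0,0,0]],[0,[0,0,-0.6],[0,0,0]],[0,[-0.37,-0.86,0],[0,0,0]],[0,[-0.37,-0.86,0],[0,0,0]],[0,[-0.37,-0.86,0],[0,0,0]],[0,[-0.37,-0.86,0],[0,0,0]],[0,[-0.37,-0.86,0],[0,0,0]]]}}

```text
t: 46.98
tool_pos: [0.5385, 0.0966, 0.1724]
tool_rot: [0.161, -3.136, -0.001]
contact_force: [0.1, 0.1, -1.3]
opening: 0.0343
grip_force: 50.3
```

Emit:
{"api": "play_rows", "payload": {"series": [[0,[-0.37,-0.86,0],[0,0,0]],[0,[-0.37,-0.86,0],[0,0,0]],[0,[0,0,0],[0,0,0]],[0,[0,0,0],[0,0,0]],[0,[0,0,0],[0,0,0]]]}}

```text
t: 47.6
tool_pos: [0.5835, 0.0172, 0.1732]
tool_rot: [0.163, -3.136, -0.001]
contact_force: [-0.4, 0.4, 0.2]
opening: 0.0342
grip_force: 50.5
```

```bash
python3 plan.py .584 .0175 .08 185.9
```

```text
t 47.6 pos [0.5835 0.0172 0.1732] yaw -174.05 tilt [0.0009 0.0006] open 0.0342 grip 50.5 n 2
[[-0.01, 0.0, 0.93], [0, 0, 0.0]]
[[-0.01, 0.0, 0.93], [0, 0, 0.0]]
```

Emit:
{"api": "play_rows", "payload": {"series": [[0,[0,0,0.4],[0,0,0]],[0,[0,0,0.7],[0,0,0]],[0,[0,0,0.4],[0,0,0]],[0,[0,0,0.15],[0,0,0]],[0,[0,0,0.06],[0,0,0]],[0,[0,0,0],[0,0,0]],[0,[0,0,0],[0,0,0]],[0,[0,0,0],[0,0,0]]]}}

```text
t: 48.6
tool_pos: [0.5848, 0.016, 0.0891]
tool_rot: [-0.161, 3.136, -0.0]
contact_force: [0.3, 0.1, -1.7]
opening: 0.0345
grip_force: 50.5
```

Emit:
{"api": "play_rows", "payload": {"series": [[0,[0,0.02,0.06],[0,0,0]],[0,[0,0,0.06],[0,0,0]],[0,[0,0,0.04],[0,0,0]],[0,[0,0,0.02],[0,0,0]],[0,[0,0,0],[0,0,0]],[0,[0,0,0],[0,0,0]]]}}

```text
t: 49.35
tool_pos: [0.5846, 0.017, 0.0803]
tool_rot: [-0.161, 3.137, -0.0]
contact_force: [-2.6, -0.1, 5.2]
opening: 0.0345
grip_force: 50.9
```

Contact is made, so I'll release, rise and back off toward the tray side.

Emit:
{"api": "play_rows", "payload": {"series": [[0.6,[0,0,0],[0,0,0]],[0.9,[0,0,0],[0,0,0]],[0.9,[0,0,0],[0,0,0]],[0.9,[0,0,0],[0,0,0]],[0.9,[0,0,-0.5],[0,0,0]],[0.9,[0,0,-1],[0,0,0]],[0.9,[0,0,-1],[0,0,0]],[0.9,[0,0,-0.6],[0,0,0]]]}}

```text
t: 50.35
tool_pos: [0.5851, 0.0169, 0.2378]
tool_rot: [-0.161, 3.133, -0.001]
contact_force: [1.0, 1.0, -0.1]
opening: 0.077
grip_force: 0.0
```

Emit:
{"api": "play_rows", "payload": {"series": [[0.9,[0.4,0.8,0],[0,0,0]],[0.9,[0.4,0.9,0],[0,0,0]],[0.9,[0.4,0.9,0],[0,0,0]],[0.9,[0.4,0.9,0],[0,0,0]],[0.9,[0.4,0.9,0],[0,0,0]],[0.9,[0.4,0.9,0],[0,0,0]],[0.9,[0,0,0],[0,0,0]],[0.9,[0,0,0],[0,0,0]]]}}

```text
t: 51.35
tool_pos: [0.4378, 0.2681, 0.2343]
tool_rot: [-0.161, 3.137, -0.001]
contact_force: [-0.7, -0.5, -0.3]
opening: 0.0764
grip_force: 0.0
```

```bash
python3 - <<'E'
from station import imaging
import cv2,numpy as np
a=imaging.get_image("top")["color"][130:280,200:500]
cv2.imwrite("pics/t6.png",cv2.resize(a,None,fx=2.6,fy=2.6,interpolation=2))
E
```

```text
(no output)
```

View pics/t6.png

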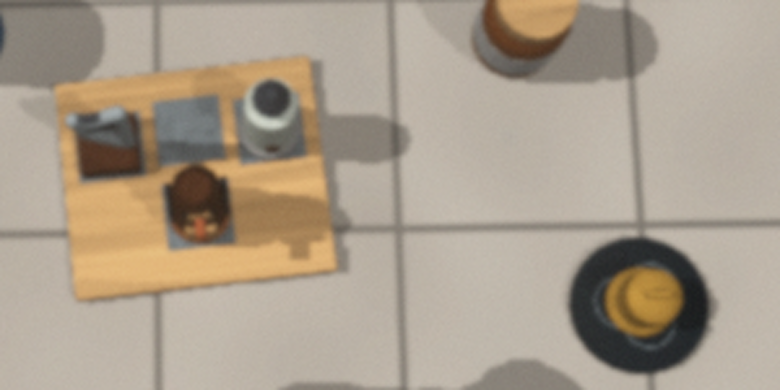

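Everything stands in its place: the puffin at (200,205), the harp at (108,145), the lighthouse at (270,115), and the bell centred on the coaster at about (640,303). Handing in.

```bash
python3 -c "
from station import ctrl
print(ctrl.finish_job())"
```

```text
the job is handed in; nothing more can be done
None
```

The job is handed in at about 51 s. By the last camera view, the bell stands centred on the slate coaster and the puffin, harp and lighthouse stand upright on their own pads. Nothing was knocked over. The hand-in returned no verdict, so the official result isn't known to me.

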